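# Angle a brass manifold past the post into the test bay

## Robot

A 6-joint arm with a two-finger parallel gripper is mounted at the origin on the work surface. World frame = base frame: x ahead of the robot, y to its left, z up, the work surface at z = 0. Lengths are in m, angles in degrees, forces in N, time in s.
With the tool pointing down it reaches from about 0.325 to 0.85 m from the base axis. Payload 15.5 kg.
Tool frame: the origin (TCP) lies midway between the tips of the shut fingers; the grasp point (between the pads) lies 19 mm behind it; x points along the fingers, z is the direction in which the jaws open and shut, and the axes are right-handed (so a half turn about x gives the same grasp; the last joint's range is limited). The gripper opens to 91 mm and grips with 3 to 60 N. Pads are 32 mm wide; open, the fingers measure 118 mm over their backs; the gripper's body (76 mm by 178 mm) begins 60 mm behind the grasp point.
Start: joints at [66.95, 28.281, 77.091, -0, 74.628, -5.472], TCP at [0.189, 0.596, 0.214] pointing down, gripper open.
Joint ranges: [-166.48, 166.48], [-47.26, 123.95], [12.59, 153.08], [-70.14, 250.14], [6.76, 159.57], [-176.63, 176.63]. Speed limits (degrees/s): [108.29, 108.29, 147.25, 172.46, 172.46, 172.46].

## Interface

Orientations are given as [roll, pitch, yaw] about the fixed x, y, z axes, in that order (R = Rz(yaw) Ry(pitch) Rx(roll)).
In Python, from bench import read_state, eyes, robot gives the robot as it stands.
- The arm moves only by the tool send_rows, never from a script. Its arguments are lists of equal length, an entry for each row: "gripper": the opening, from 0 (shut) to 1 (fully open); "travel": the shift along the tool's x, y, z in mm, a list of three; "delta_rot": the turn, a rotation vector about the tool's x, y, z in degrees, a list of three. In form: {"gripper": [gripper, ...], "travel": [[tx, ty, tz], ...], "delta_rot": [[rx, ry, rz], ...]}. A call has 1 to 20 rows; each row shifts and turns the commanded pose from where the row before left it, along the tool's axes as they then stand; what a row does not reach is not made up. A row lasts 1/12 s, in which the tool goes at most 41.7 mm and 7.16 degrees, less where a joint would pass 70% of its speed; a pose out of reach is approached as far as the arm can. A call is refused whole if a number of a shift passes 41.7 or a number of a turn 7.16, either way. A call with a gripper value outside its range is refused whole. The fingers move at their own pace and stop on an object; the grip force is fixed at half the most. Time passes only in rows, so rows that do not move let the fingers close. It gives the time, the measured TCP pose, the force and the opening at its end, in the units of the state.
- read_state(): the state, without advancing time (a new reading comes with each control period).
- eyes.snapshot(name): name is "scene" or "top" or "wrist"; returns (picture, depth): 400x640x3 uint8, red, green, blue; 400x640 float32, m along the optical axis (not along the pixel's ray), 0 where there is no reading.
- eyes.camera_model(name): a dict with "K" (3x3 intrinsics, pixels), "position" and "attitude" of the camera in the world. Camera axes: x right, y down, z forward; pixel columns grow to the right and rows downward; lengths in m; the calibration is good to about 2 mm. A picture is of the moment at which its call begins: read the wrist's pose just before it. camera_model takes no time and is no camera call; for the wrist camera it gives the pose at the moment of the call.
- robot.job_done(): hands the job in, once; it reports no verdict.
Trained networks look in the newest picture that a camera, given by its name, has taken for a name from the list of things; names that differ only in an ending like _2 or _b are one class to them, and where a whole thing is asked for, a point or a joint stands for the part that bears it (a point fixed in the world has none). Each returns a list of dicts, best first, with "p" (0 to 1); they miss things now and then, are a little off and sometimes report something else, mostly with a low value. They report only what shows in the picture. A call takes as long as a camera call.
- eyes.silhouettes(camera, label): "mask" (400x640 bool, what is visible of it) and "at" ([column, row] in pixels, amid what is visible of it).
- eyes.landmark_of(camera, label): "at" ([column, row] in pixels: a listed point, or the origin of a listed thing).
The state is a dict: "time": time; "joint_pos": joint angles; "qd": joint speeds; "tau": joint torques, N m; "tool_pos": TCP position; "ee_rot": TCP orientation; "force": force on the tool from outside, world axes, zero at the start; "ft_torque": the same for the moment, N m; "gripper_width": finger opening in m.
Only numpy, scipy, OpenCV 4.12 (cv2) and the standard library are available. Lean on these libraries where they do the work, as an engineer would, in place of code of your own. Each camera call takes 0.05 s, during which the arm holds its last target. There are 200 camera calls.

## Task

Push the long brass manifold into the low-railed bay of the test rig so that it lies flat and square along the back rail, with its whole length against it. The round upright post in front of the bay bars the straight way in: pivot the manifold with pushes on one end and then the other, slip its left end in behind the post while it is still at a slant, then swing the right end in. Push it along the table with the fingertips, never lift it, and leave the other fittings and tools where they are.

Things in the scene. Friction and masses are not known exactly. Their poses are not given: they have to be found in the camera images.
- manifold: The piece to push: a straight square brass bar 240 mm long, 30 mm wide and high, on the table, with three round stubs (20 mm across, 14 mm high; at the middle and 75 mm either side) on top. 0.48 to 0.78 kg, ordinary friction. Origin: centre of its underside; y along it to its left end as seen from the robot, x across it away from the robot.
- end_left (a point): Centre of the manifold's left end face (its +y end, 120 mm from the middle, 15 mm up).
- end_right (a point): Centre of the manifold's right end face (its -y end, 120 mm from the middle, 15 mm up).
- bay: The bay, fixed: grey steel rails 12 mm thick, 40 mm high, on the bare table, open to the robot's side. Origin: table level, middle of the back rail's inner face; x points away from the robot into that rail, y left along it. End rails' inner faces at y = +145 and -145 mm; they reach to x = -55 mm. Behind (x over 58 mm) lie two clamp cylinders, 75 mm high in all.
- post: The post, fixed before the bay's left half: round, upright, plain steel, 24 mm in diameter, 65 mm high (plus a 4 mm screw head). Origin: on its axis at table level; axes parallel to the bay's. The gap from post to back rail is 62 to 72 mm; from post to right end rail about 205 to 220 mm, less than the manifold's length.
- valve_a: Bystander, loose: upright brass valve body 42 mm across, 56 mm high, with a side stub; left of the post. Origin: centre of its underside.
- valve_b: Bystander, loose: the same kind of brass valve body, outside the bay's right end rail. Origin: centre of its underside.
- tee: Bystander, loose: grey plastic tee piece 70 mm long, 34 mm thick, stub up to 45 mm above its axis (62 mm high in all), left and in front of the post. Origin: below its middle on the table.
- tape: Bystander, loose: white ring of tape, 52 mm across, 16 mm high, at the right. Origin: centre of its underside.
- jar: Bystander, loose: jar 60 mm across, 70 mm high, at the right. Origin: centre of its underside.
- spanner: Bystander, loose: 200 mm spanner lying at the left. Origin: underside of the tool.
- cap: Bystander, loose: round brass cap 48 mm across, 26 mm high, at the right. Origin: centre of its underside.

How it is judged (in metres and radians):
On the way:
1. the manifold's left end is behind the post (past it to the left and on the back rail's side of it) while the manifold is still slanted (y of end_left in the frame of post above 0.014 m and x of end_left in the frame of post above 0.012 m and angle between the y axis of manifold and the y axis of bay, either way round above 0.12 rad), for 0.1 s.
At the end, for the whole second after the job is handed in: The manifold lies at rest on the table between the end rails, upright and square to the back rail within 0.08 rad, both of its ends within 9 mm of touching the back rail (end centres at most 24 mm from the rail's inner face) (x of end_left in the frame of bay between -0.024 and 0 m and x of end_right in the frame of bay between -0.024 and 0 m and y of end_left in the frame of bay below 0.148 m and y of end_right in the frame of bay above -0.148 m and angle between the y axis of manifold and the y axis of bay, either way round below 0.08 rad and angle between manifold's own z axis and vertical below 0.05 rad and height (world z) of manifold below 0.004 m and linear speed of manifold below 0.01 m/s).
It fails at once if the manifold is lifted off the table (its middle by more than 10 mm, or either end by more than 25 mm) (height (world z) of manifold above 0.01 m or height (world z) of any of end_left, end_right above 0.04 m).
It fails at once if the manifold is tipped over (more than 0.5 rad) (angle between manifold's own z axis and vertical above 0.5 rad).
It fails at once if a bystander is moved by more than 25 mm (distance of any of valve_a, valve_b, tee, tape, jar, spanner, cap from where it was at the start of the episode above 0.025 m).
It also fails if it takes over 67 s, if anything falls off the work surface, if the arm or the gripper's body presses on something with over 40 N, if the wrist force passes 120 N, or if a joint passes its speed limit or range.

## Working session

There is one attempt and no reset: what is moved stays moved. The work goes in short steps, Python scripts to look and compute and a tool call to move; the robot and the scene stay as the last step left them, time stands still between calls to the robot, and variables do not carry over. Pictures are saved under pics/ and viewed, about 8 in all and at most 12, crops included, and the job is handed in when it is done.

Besides the shell and the picture viewer there is one more tool, called after ">>>" as a command line: name --argument value ..., lists and objects as JSON in quotes. send_rows: Moves the arm, as the interface text tells. Its arguments: {"type":"object","properties":{"gripper":{"type":"array"},"travel":{"type":"array"},"delta_rot":{"type":"array"}},"required":["gripper","travel","delta_rot"]}

```bash
mkdir -p pics; cat > h.py <<'E'
import numpy as np, cv2
from bench import read_state, eyes, robot
from scipy.spatial.transform import Rotation as R
def cam(n):
    m=eyes.camera_model(n); K=np.array(m["K"]); p=np.array(m["position"]); a=np.array(m["attitude"])
    if a.shape==(3,3): Rm=a
    elif a.size==4: Rm=R.from_quat(a).as_matrix()
    else: Rm=R.from_euler("xyz",a,degrees=True).as_matrix()
    return K,p,Rm
def ray(n,uv,z):
    K,p,Rm=cam(n); d=Rm@np.linalg.solve(K,[uv[0],uv[1],1.]); return p+d*(z-p[2])/d[2]
def cloud(n,dep):
    K,p,Rm=cam(n); v,u=np.mgrid[:400,:640]
    c=np.stack([(u-K[0,2])/K[0,0]*dep,(v-K[1,2])/K[1,1]*dep,dep],-1)
    return c@Rm.T+p
def man(n="top"):
    pic,dep=eyes.snapshot(n); s=eyes.silhouettes(n,"manifold")
    P=cloud(n,dep); m=s[0]["mask"]&(dep>0); q=P[m]; q=q[(q[:,2]>.024)&(q[:,2]<.036)]
    c,sz,a=cv2.minAreaRect((q[:,:2]*1000).astype(np.float32))
    b=cv2.boxPoints((c,sz,a)); return pic,dep,s[0]["p"],c,sz,b
E
python3 - <<'E'
from h import *
print(eyes.camera_model("top")); print(read_state())
for n in("top","scene"):
    pic,dep=eyes.snapshot(n); cv2.imwrite(f"pics/{n}0.png",pic[:,:,::-1]); np.save(f"{n}0.npy",dep)
    for l in "manifold end_left end_right bay post valve_a tee tape jar spanner cap".split():
        for d in eyes.landmark_of(n,l)[:3]:
            z=.015 if 'end' in l else 0
            print(n,l,round(d["p"],2),np.round(d["at"]),np.round(ray(n,d["at"],z),3))
E
```

```text
{'K': array([[425.06236097,   0.        , 318.90655209],
       [  0.        , 425.06236097, 200.16075869],
       [  0.        ,   0.        ,   1.        ]]), 'position': array([0.41707413, 0.03700564, 1.24125312]), 'attitude': array([-171.83802475,   -0.18096189,  -88.96638355])}
{'time': 0.0, 'joint_pos': array([ 6.69507317e+01,  2.83149268e+01,  7.71273190e+01,  1.87246801e-03,
        7.46276745e+01, -5.47159359e+00]), 'qd': array([-0.02382429,  0.05466291,  0.03918868,  0.09281243, -0.00436556,
       -0.06137201]), 'tau': array([-8.52452486e-04, -8.78800321e+01, -3.81853151e+01,  7.07457704e-02,
        5.33166504e-02, -3.15320847e-05]), 'tool_pos': array([0.18858563, 0.59547449, 0.21333669]), 'ee_rot': array([ 173.04974466,   89.93005636, -114.52842758]), 'force': array([-0.07119427,  0.61017698, -0.11535528]), 'ft_torque': array([-0.0009921 ,  0.11156264, -0.02244838]), 'gripper_width': 0.09152854206394274}
top manifold 0.98 [312. 224.] [0.524 0.056 0.   ]
top end_left 0.92 [274. 234.] [0.492 0.164 0.015]
top end_right 0.8 [350. 212.] [ 0.558 -0.055  0.015]
top bay 0.96 [29
[... 680 characters left out ...]
55 [301. 193.] [ 0.557 -0.056  0.015]
scene end_right 0.5 [190. 192.] [ 0.641 -0.393  0.015]
scene bay 0.84 [343. 246.] [ 0.695  0.112 -0.   ]
scene post 0.49 [381. 236.] [0.636 0.212 0.   ]
scene valve_a 0.81 [283. 220.] [ 0.656 -0.085  0.   ]
scene valve_a 0.76 [419. 242.] [0.627 0.322 0.   ]
scene tee 0.75 [420. 195.] [0.463 0.301 0.   ]
scene tape 0.47 [218. 138.] [ 0.405 -0.401  0.   ]
scene tape 0.47 [378. 236.] [0.637 0.203 0.   ]
scene jar 0.98 [186. 193.] [ 0.639 -0.411  0.   ]
scene spanner 0.76 [483. 200.] [0.431 0.491 0.   ]
scene spanner 0.61 [194. 158.] [ 0.504 -0.446  0.   ]
scene spanner 0.47 [285. 223.] [ 0.664 -0.077  0.   ]
scene cap 0.48 [193. 158.] [ 0.506 -0.448  0.   ]
```

```bash
python3 - <<'E'
from h import *
dep=np.load("top0.npy"); P=cloud("top",dep)
im=cv2.imread("pics/top0.png")
cv2.imwrite("pics/top0c.png",cv2.resize(im[120:290,190:410],None,fx=3.5,fy=3.5,interpolation=cv2.INTER_CUBIC))
# height map rasterised 5 mm
pic,d,p,c,sz,b=man(); print(p,c,sz,np.round(b))
x,y,z=P[...,0],P[...,1],P[...,2]
ok=(dep>0)
for l in("bay","post","valve_a"):
    for s in eyes.silhouettes("top",l)[:2]:
        q=P[s["mask"]&ok]; zt=np.percentile(q[:,2],97); 
        print(l,round(s["p"],2),s["at"],len(q),"ztop",zt)
        if l=="bay":
            q=q[(q[:,2]>.034)&(q[:,2]<.046)]; np.save("bay.npy",q)
        else: q=q[q[:,2]>zt-.012]
        r=cv2.minAreaRect((q[:,:2]*1000).astype(np.float32)); print(r,np.round(cv2.boxPoints(r)).tolist())
q=np.load("bay.npy")
for yy in np.arange(-.06,.3,.02):
    t=q[abs(q[:,1]-yy)<.008]; 
    if len(t): print(round(yy,2),len(t),t[:,0].min().round(3),np.median(t[:,0]).round(3),t[:,0].max().round(3))
E
```

```text
0.87 (520.6172485351562, 56.236900329589844) (30.369081497192383, 239.70504760742188) [[474. 168.]
 [538. -63.]
 [567. -55.]
 [504. 176.]]
bay 0.93 [293.5, 131.0] 3938 ztop 0.05765615987848539
((767.3635864257812, 112.29595947265625), (314.03582763671875, 228.69175720214844), 84.16728973388672) [[638.0, -32.0], [865.0, -56.0], [897.0, 257.0], [670.0, 280.0]]
post 0.65 [258.9, 183.4] 97 ztop 0.0694144502588711
((634.2299194335938, 208.43655395507812), (21.676246643066406, 20.004955291748047), 45.47663497924805) [[619.0, 208.0], [634.0, 194.0], [649.0, 209.0], [635.0, 223.0]]
valve_a 0.66 [363.5, 173.5] 241 ztop 0.06004582102480351
((659.955078125, -84.64859771728516), (39.345787048339844, 41.84380340576172), 65.40753936767578) [[633.0, -94.0], [671.0, -111.0], [687.0, -75.0], [649.0, -58.0]]
valve_a 0.63 [220.9, 188.8] 235 ztop 0.059668123934473134
((616.6676025390625, 320.6341857910156), (39.6005973815918, 39.4288444519043), 70.37120819091797) [[591.0, 309.0], [629.0, 295.0], [642.0, 333.0], [605.0, 346.0]]
-0.04 20 0.641 0.683 0.699
-0.02 49 0.638 0.678 0.705
0.0 66 0.695 0.778 0.86
0.02 32 0.698 0.705 0.757
0.04 71 0.699 0.769 0.867
0.06 26 0.701 0.707 0.714
0.08 27 0.703 0.709 0.716
0.1 27 0.705 0.712 0.718
0.12 22 0.708 0.714 0.721
0.14 21 0.709 0.714 0.72
0.16 21 0.712 0.717 0.723
0.18 87 0.714 0.808 0.875
0.2 29 0.716 0.724 0.776
0.22 49 0.719 0.776 0.87
0.24 25 0.721 0.727 0.734
0.26 41 0.683 0.72 0.734
0.28 31 0.669 0.691 0.726
```

View pics/top0c.png

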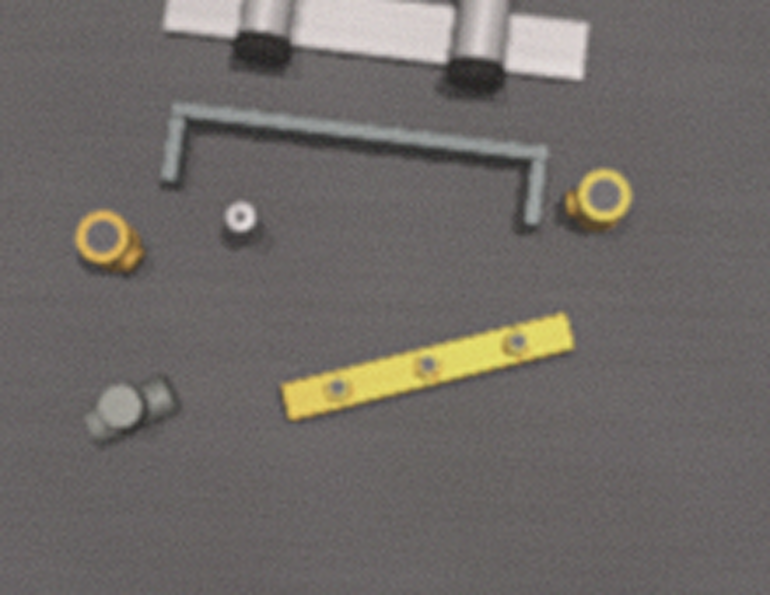

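The crop shows the manifold slanted, with its left end nearest the robot at crop (290,405). The post is at (240,215) and the bay's back rail runs from (180,110) to (545,155). All of this agrees with the depth fits.

Plan: push the left end forward to about +30°, slide the bar along its axis from the right end, swing the right end in, then push it square with two fingers.

```bash
cat >> h.py <<'E'
O=np.array([709.,118.]); g=np.radians(-5.9)
X=np.array([np.cos(g),np.sin(g)]); Y=np.array([-np.sin(g),np.cos(g)])
def w(b): return O+b[0]*X+b[1]*Y
def bay(p): d=np.array(p)-O; return np.array([d@X,d@Y])
def go(bx,by,z,yaw):
    "needed tool-axis shift (at present attitude) mm, and turn about tool x; yaw = direction of tool z in bay frame, deg from bay y, CCW+"
    s=read_state(); M=R.from_euler("xyz",s["ee_rot"],degrees=True).as_matrix()
    t=np.array([*w((bx,by)),z])-s["tool_pos"]*1000
    cur=np.degrees(np.arctan2(M[1,2],M[0,2]))-(90-5.9)
    turn=-((yaw-cur+90)%180-90)
    print("tool at bay",bay(s["tool_pos"][:2]*1000).round(1),"z",(s["tool_pos"][2]*1000).round(1),"yaw",cur.round(1),"F",s["force"].round(1),"t",s["time"])
    print("shift",(M.T@t).round(1),"turn x",turn.round(1)); return M
def see():
    pic,dep,p,c,sz,b=man(); B=np.array([bay(q) for q in b])
    i=[((B[k]+B[(k+1)%4])/2) for k in range(4)]; L=max(i,key=lambda q:q[1]); r=min(i,key=lambda q:q[1]); d=L-r
    print("man p",round(p,2),"size",np.round(sz),"L",L.round(1),"R",r.round(1),"phi",np.degrees(np.arctan2(d[0],d[1])).round(1)); return pic
E
python3 -c "
from h import *
print(go(-285,-3,100,0).round(3))"
```

```text
tool at bay [-566.6  421.8] z 213.9 yaw -11.7 F [-0.6 -0.3 -0.3] t 1.45
shift [ 113.9 -361.8 -359. ] turn x -11.7
[[-0.    -0.953  0.302]
 [-0.     0.302  0.953]
 [-1.     0.    -0.   ]]
```

>>> send_rows --gripper '[0, 0, 0, 0, 0, 0, 0, 0, 0, 0, 0, 0, 0, 0, 0, 0, 0, 0]' --travel '[[0, -20, -20], [0, -20, -20], [0, -20, -20], [0, -20, -20], [0, -20, -20], [0, -20, -20], [0, -20, -20], [0, -20, -20], [0, -20, -20], [0, -20, -20], [0, -20, -20], [0, -20, -20], [0, -20, -20], [0, -20, -20], [0, -20, -20], [0, -20, -20], [0, -20, -20], [0, -20, -20]]' --delta_rot '[[0, 0, 0], [0, 0, 0], [0, 0, 0], [0, 0, 0], [0, 0, 0], [0, 0, 0], [0, 0, 0], [0, 0, 0], [0, 0, 0], [0, 0, 0], [0, 0, 0], [0, 0, 0], [0, 0, 0], [0, 0, 0], [0, 0, 0], [0, 0, 0], [-6, 0, 0], [-5.7, 0, 0]]'

```text
time: 2.95
tool_pos: [0.4259, 0.144, 0.2141]
ee_rot: [-82.6, 90.0, 1.7]
force: [1.0, 0.1, 0.2]
gripper_width: 0.0003
```

```bash
python3 -c "
from h import *
print(go(-280,-3,12,0).round(3))"
```

```text
tool at bay [-284.2   -3.3] z 214.1 yaw 0.3 F [1.  0.1 0.2] t 2.95
shift [ 2.021e+02 -4.200e+00  2.000e-01] turn x 0.3
[[ 0.    -0.995  0.098]
 [ 0.     0.098  0.995]
 [-1.    -0.     0.   ]]
```

>>> send_rows --gripper '[0, 0, 0, 0, 0, 0, 0, 0, 0, 0, 0, 0, 0, 0, 0, 0, 0, 0, 0, 0]' --travel '[[26, 0, 0], [26, 0, 0], [26, 0, 0], [26, 0, 0], [26, 0, 0], [26, 0, 0], [26, 0, 0], [18, 0, 0], [0, -8, 0], [0, -8, 0], [0, -8, 0], [0, -6, 0], [0, -6, 1], [0, -6, 1], [0, -6, 2], [0, -6, 2], [0, -6, 2], [0, -6, 2], [0, -6, 2], [0, -6, 2]]' --delta_rot '[[0, 0, 0], [0, 0, 0], [0, 0, 0], [0, 0, 0], [0, 0, 0], [0, 0, 0], [0, 0, 0], [0, 0, 0], [0, 0, 0], [0, 0, 0], [0, 0, 0], [0, 0, 0], [0, 0, 0], [0, 0, 0], [0, 0, 0], [0, 0, 0], [0, 0, 0], [0, 0, 0], [0, 0, 0], [0, 0, 0]]'

```text
time: 4.62
tool_pos: [0.5054, 0.1515, 0.0139]
ee_rot: [124.3, 90.0, -151.6]
force: [-2.1, -0.5, 1.9]
gripper_width: 0.0005
```

```bash
python3 -c "
from h import *
go(-150,24,14,0); pic=see(); cv2.imwrite('pics/a.png',pic[100:290,170:430,::-1].repeat(3,0).repeat(3,1))"
```

```text
tool at bay [-206.    12.4] z 13.9 yaw 0.0 F [-2.1 -0.5  1.9] t 4.6167
shift [ -0.1 -56.   11.6] turn x 0.0
man p 0.7 size [133.  31.] L [-167.   -62.6] R [-155.7 -195. ] phi -4.9
```

View pics/a.png

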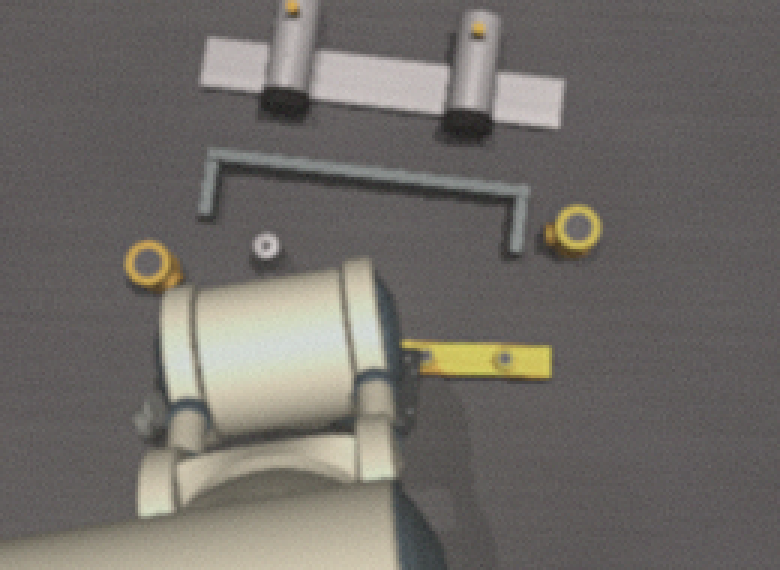

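The arm hides the left half. The visible right half ends at (550,360), with phi about -5°, as predicted. I'll keep pushing.

>>> send_rows --gripper '[0, 0, 0, 0, 0, 0, 0, 0, 0, 0, 0, 0]' --travel '[[0, -6, 1], [0, -6, 1], [0, -6, 1], [0, -6, 1], [0, -6, 1], [0, -6, 1], [0, -6, 1], [0, -6, 1], [0, -6, 1], [0, -6, 0], [0, -6, 0], [0, -6, 0]]' --delta_rot '[[0, 0, 0], [0, 0, 0], [0, 0, 0], [0, 0, 0], [0, 0, 0], [0, 0, 0], [0, 0, 0], [0, 0, 0], [0, 0, 0], [0, 0, 0], [0, 0, 0], [0, 0, 0]]'

```text
time: 5.72
tool_pos: [0.5779, 0.1529, 0.0139]
ee_rot: [116.7, 90.0, -159.2]
force: [-2.1, 0.7, -0.2]
gripper_width: 0.0004
```

```bash
cat >> h.py <<'E'
def see2():
    "fit from right end's visible part: L extrapolated 240 mm"
    pic,dep,p,c,sz,b=man(); B=np.array([bay(q) for q in b])
    i=[((B[k]+B[(k+1)%4])/2) for k in range(4)]; L=max(i,key=lambda q:q[1]); r=min(i,key=lambda q:q[1]); u=(L-r)/np.linalg.norm(L-r); l=r+240*u
    a=np.degrees(np.arctan2(u[0],u[1])); pr=np.array([-82,83])-l
    print("man p",round(p,2),"size",np.round(sz),"L240",l.round(1),"R",r.round(1),"phi",a.round(1),"post dist to face",(pr@np.array([-u[1],u[0]])-27).round(1)); return pic
E
python3 -c "
from h import *
go(-117,24,14,0); see2()"
```

```text
tool at bay [-134.    21.2] z 13.9 yaw 0.0 F [-2.1  0.7 -0.2] t 5.7167
shift [ -0.1 -17.    2.8] turn x 0.0
man p 0.8 size [128.  30.] L240 [-89.2  41.1] R [-180.2 -181. ] phi 22.3 post dist to face -17.8
```

>>> send_rows --gripper '[0, 0, 0, 0, 0, 0, 0, 0, 0, 0, 0]' --travel '[[0, -6, 0], [0, -6, 0], [0, -6, 0], [0, -5, 0], [0, 0, 0], [0, 20, 0], [0, 20, 0], [-30, 0, 0], [-30, 0, 0], [-30, 0, -30], [0, 10, -40]]' --delta_rot '[[0, 0, 0], [0, 0, 0], [0, 0, 0], [0, 0, 0], [0, 0, 0], [0, 0, 0], [0, 0, 0], [0, 0, 0], [0, 0, 0], [0, 0, 0], [0, 0, 0]]'

```text
time: 6.73
tool_pos: [0.5481, 0.0879, 0.1085]
ee_rot: [-79.8, 89.4, 4.5]
force: [1.2, -1.5, 0.9]
gripper_width: 0.0004
```

```bash
python3 -c "
from h import *
see2();go(-225,-235,104,-30)"
```

```text
man p 0.43 size [36. 26.] L240 [-37.6  19.1] R [-187.2 -168.6] phi 38.6 post dist to face 47.5
tool at bay [-161.8  -51.9] z 104.7 yaw -0.1 F [-1.1  0.3  0. ] t 6.8333
shift [   0.8   62.8 -183.2] turn x 29.9
```

>>> send_rows --gripper '[0, 0, 0, 0, 0, 0, 0, 0, 0, 0, 0, 0]' --travel '[[0, 10, -31], [0, 11, -31], [0, 10, -30], [0, 11, -31], [0, 10, -30], [0, 11, -30], [0, 0, 0], [0, 0, 0], [0, 0, 0], [0, 0, 0], [0, 0, 0], [0, 0, 0]]' --delta_rot '[[0, 0, 0], [0, 0, 0], [0, 0, 0], [0, 0, 0], [0, 0, 0], [0, 0, 0], [6, 0, 0], [6, 0, 0], [6, 0, 0], [6, 0, 0], [6, 0, 0], [0, 0, 0]]'

```text
time: 7.83
tool_pos: [0.4623, -0.089, 0.1033]
ee_rot: [-66.3, 90.0, -12.5]
force: [0.7, 0.2, 0.4]
gripper_width: 0.0005
```

```bash
python3 -c "
from h import *
pic=see2();go(-225,-235,14,-30); cv2.imwrite('pics/b.png',pic[100:290,170:430,::-1].repeat(3,0).repeat(3,1))"
```

```text
man p 0.68 size [219.  30.] L240 [-51.5  51.7] R [-175.1 -154.1] phi 31.0 post dist to face 15.2
tool at bay [-224.3 -231.2] z 103.3 yaw -29.8 F [ 0.5 -0.  -0.7] t 7.9333
shift [89.3 -1.3 -3.7] turn x 0.2
```

View pics/b.png

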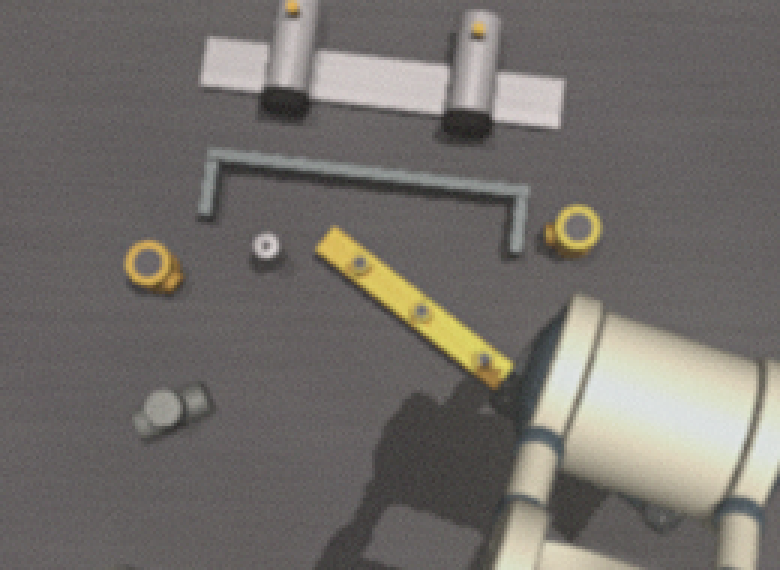

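>>> send_rows --gripper '[0, 0, 0, 0, 0, 0, 0, 0, 0, 0, 0, 0, 0, 0, 0, 0, 0, 0, 0]' --travel '[[23, 0, 0], [23, 0, 0], [23, 0, 0], [20, 0, 0], [0, 0, 16], [0, 0, 16], [0, 0, 14], [0, 0, 6], [0, 0, 6], [0, 0, 6], [0, 0, 6], [0, 0, 6], [0, 0, 6], [0, 0, 6], [0, 0, 6], [0, 0, 6], [0, 0, 6], [0, 0, 6], [0, 0, 6]]' --delta_rot '[[0, 0, 0], [0, 0, 0], [0, 0, 0], [0, 0, 0], [0, 0, 0], [0, 0, 0], [0, 0, 0], [0, 0, 0], [0, 0, 0], [0, 0, 0], [0, 0, 0], [0, 0, 0], [0, 0, 0], [0, 0, 0], [0, 0, 0], [0, 0, 0], [0, 0, 0], [0, 0, 0], [0, 0, 0]]'

```text
time: 9.52
tool_pos: [0.5314, 0.0071, 0.0144]
ee_rot: [119.8, 90.0, 174.0]
force: [-2.8, -1.6, 0.3]
gripper_width: 0.0006
```

```bash
python3 -c "
from h import *
pic=see();go(-190,-160,14,0); cv2.imwrite('pics/c.png',pic[100:290,170:430,::-1].repeat(3,0).repeat(3,1))"
```

```text
man p 0.9 size [127.  30.] L [-37.   84.9] R [-100.4  -25.3] phi 29.9
tool at bay [-164.7 -128.2] z 14.5 yaw -29.9 F [ 0.2  0.1 -0.8] t 9.6167
shift [  0.4   6.1 -40.2] turn x -29.9
```

View pics/c.png

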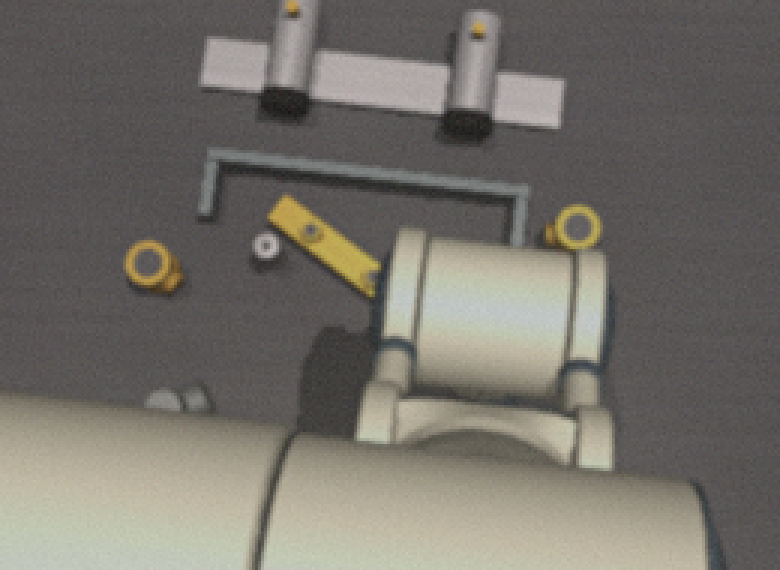

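The left end, at crop (280,205), is sliding in behind the post at the planned slant. I'll push 30 mm more along the axis, hold, then retreat.

>>> send_rows --gripper '[0, 0, 0, 0, 0, 0, 0, 0, 0, 0, 0, 0]' --travel '[[0, 0, 6], [0, 0, 6], [0, 0, 6], [0, 0, 6], [0, 0, 6], [0, 0, 0], [0, 0, 0], [0, 0, -20], [0, 0, -20], [-30, 0, 0], [-30, 0, 0], [-20, 0, 0]]' --delta_rot '[[0, 0, 0], [0, 0, 0], [0, 0, 0], [0, 0, 0], [0, 0, 0], [0, 0, 0], [0, 0, 0], [0, 0, 0], [0, 0, 0], [0, 0, 0], [0, 0, 0], [0, 0, 0]]'

```text
time: 10.62
tool_pos: [0.5255, -0.0019, 0.0964]
ee_rot: [-50.6, 89.9, 3.5]
force: [0.6, -0.0, -0.7]
gripper_width: 0.0001
```

```bash
python3 -c "
from h import *
pic=see();go(-200,-62,94,0)"
```

```text
man p 0.61 size [164.  30.] L [-21.7 111.5] R [-103.5  -30.3] phi 30.0
tool at bay [-168.6 -137.9] z 97.4 yaw -30.0 F [ 0.9 -0.1 -0.7] t 10.7167
shift [ 3.3 65.2 50. ] turn x -30.0
```

>>> send_rows --gripper '[0, 0, 0, 0, 0, 0, 0, 0, 0, 0, 0, 0, 0, 0]' --travel '[[0, 16, 12], [0, 16, 12], [0, 16, 13], [0, 17, 13], [0, 0, 0], [0, 0, 0], [0, 0, 0], [0, 0, 0], [0, 0, 0], [0, 0, 0], [21, 0, 0], [21, 0, 0], [21, 0, 0], [20, 0, 0]]' --delta_rot '[[0, 0, 0], [0, 0, 0], [0, 0, 0], [0, 0, 0], [-6, 0, 0], [-6, 0, 0], [-6, 0, 0], [-6, 0, 0], [-6, 0, 0], [0, 0, 0], [0, 0, 0], [0, 0, 0], [0, 0, 0], [0, 0, 0]]'

```text
time: 11.88
tool_pos: [0.5017, 0.0771, 0.0101]
ee_rot: [-39.8, 90.0, 44.1]
force: [-1.1, 0.2, 0.4]
gripper_width: 0.0001
```

>>> send_rows --gripper '[0, 0, 0, 0, 0, 0, 0, 0, 0, 0, 0, 0, 0]' --travel '[[0, -10, 0], [0, -10, 0], [0, -10, -2], [0, -6, -3], [0, -6, -3], [0, -6, -3], [0, -6, -3], [0, -6, -3], [0, -6, -3], [0, -6, -3], [0, -6, -3], [0, -6, -3], [0, 0, 0]]' --delta_rot '[[0, 0, 0], [0, 0, 0], [0, 0, 0], [0, 0, 0], [0, 0, 0], [0, 0, 0], [0, 0, 0], [0, 0, 0], [0, 0, 0], [0, 0, 0], [0, 0, 0], [0, 0, 0], [0, 0, 0]]'

```text
time: 12.97
tool_pos: [0.584, 0.0389, 0.0114]
ee_rot: [-93.3, 89.9, -9.2]
force: [-0.8, 0.0, -0.1]
gripper_width: 0.0003
```

```bash
python3 -c "
from h import *
pic=see();go(-90,-95,14,0); cv2.imwrite('pics/d.png',pic[100:290,170:430,::-1].repeat(3,0).repeat(3,1))"
```

```text
man p 0.87 size [89. 31.] L [-44.9 117. ] R [-60.2  29.2] phi 9.9
tool at bay [-117.4  -91.1] z 11.3 yaw 0.0 F [-0.3  1.  -0.1] t 13.0667
shift [ -2.7 -27.4  -3.9] turn x 0.0
```

View pics/d.png

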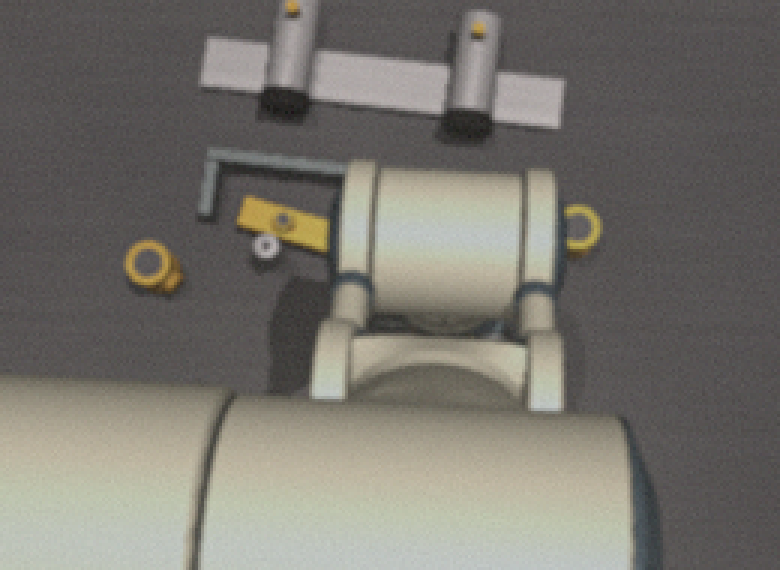

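The left end, at crop (245,215), is now behind the post and phi is about 10°. I'll finish the swing, then back out, centre on the bar and open the fingers for the two-point push.

>>> send_rows --gripper '[0, 0, 0, 0, 0, 0, 0, 0, 0, 0, 1, 1, 1, 1, 1, 1, 1, 1]' --travel '[[0, -5.5, -1], [0, -5.5, -1], [0, -5.5, 0], [0, -5.5, 0], [0, -5.5, 0], [0, -5.5, 0], [0, 0, 0], [0, 20, 0], [0, 25, 0], [0, 0, 22], [0, 0, 22], [0, 0, 22], [0, 0, 22], [0, 0, 0], [0, 0, 0], [0, 0, 0], [0, 0, 0], [0, 0, 0]]' --delta_rot '[[0, 0, 0], [0, 0, 0], [0, 0, 0], [0, 0, 0], [0, 0, 0], [0, 0, 0], [0, 0, 0], [0, 0, 0], [0, 0, 0], [0, 0, 0], [0, 0, 0], [0, 0, 0], [0, 0, 0], [0, 0, 0], [0, 0, 0], [0, 0, 0], [0, 0, 0], [0, 0, 0]]'

```text
time: 14.57
tool_pos: [0.5794, 0.1257, 0.0114]
ee_rot: [148.7, 90.0, -127.2]
force: [0.2, -0.5, 0.4]
gripper_width: 0.0508
```

```bash
python3 -c "
from h import *
pic=see();go(-85,-5,14,0); print(read_state()['gripper_width']); cv2.imwrite('pics/e.png',pic[100:290,170:430,::-1].repeat(3,0).repeat(3,1))"
```

```text
man p 0.44 size [30. 35.] L [-53.8 -81.1] R [ -49.6 -115.6] phi -7.0
tool at bay [-129.7   -5.6] z 11.4 yaw -0.0 F [-0.   0.1  1.4] t 14.6667
shift [ -2.6 -44.7   0.6] turn x -0.0
0.05919090859650632
```

View pics/e.png

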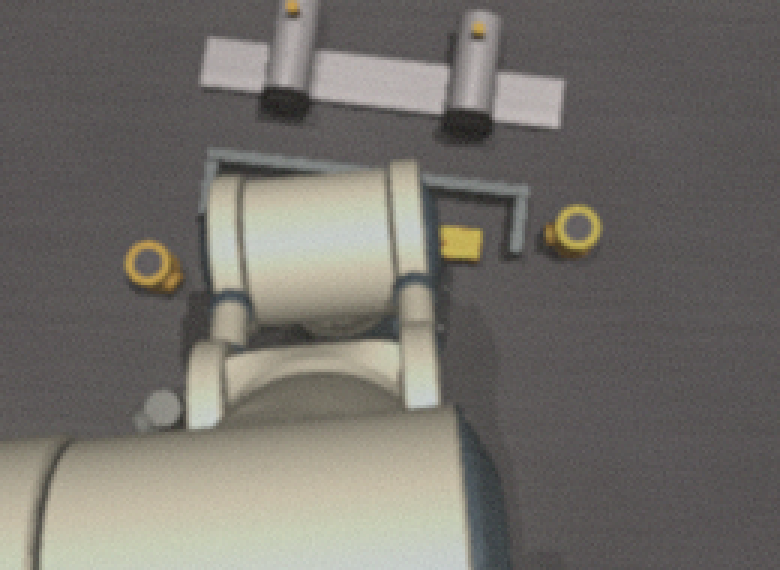

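>>> send_rows --gripper '[1, 1, 1, 1, 1, 1, 1, 1, 1, 1, 1, 1, 1, 1, 1, 1]' --travel '[[0, 0, 0], [0, 0, 0], [0, 0, 0], [0, 0, 0], [0, -10, 0], [0, -10, 0], [0, -10, 0], [0, -6, 0], [0, -6, 0], [0, -6, 0], [0, -6, 0], [0, -6, 0], [0, -6, 0], [0, -6, 0], [0, -5, 0], [0, 0, 0]]' --delta_rot '[[0, 0, 0], [0, 0, 0], [0, 0, 0], [0, 0, 0], [0, 0, 0], [0, 0, 0], [0, 0, 0], [0, 0, 0], [0, 0, 0], [0, 0, 0], [0, 0, 0], [0, 0, 0], [0, 0, 0], [0, 0, 0], [0, 0, 0], [0, 0, 0]]'

```text
time: 16.0
tool_pos: [0.6566, 0.1184, 0.0113]
ee_rot: [-104.2, 90.0, -20.1]
force: [0.2, -0.0, -0.2]
gripper_width: 0.0909
```

```bash
python3 -c "
from h import *
pic=see();go(-46,-5,12,0); print(read_state()['gripper_width'])"
```

```text
Traceback (most recent call last):
  File "h.py", line 34, in see
    pic,dep,p,c,sz,b=man(); B=np.array([bay(q) for q in b])
                     ~~~^^
  File "h.py", line 18, in man
    P=cloud(n,dep); m=s[0]["mask"]&(dep>0); q=P[m]; q=q[(q[:,2]>.024)&(q[:,2]<.036)]
                      ~^^^
IndexError: list index out of range
```

>>> send_rows --gripper '[1, 1, 1, 1]' --travel '[[0, -2, 0], [0, -2, 0], [0, -1, 0], [0, 0, 0]]' --delta_rot '[[0, 0, 0], [0, 0, 0], [0, 0, 0], [0, 0, 0]]'

```text
time: 16.43
tool_pos: [0.6609, 0.1181, 0.0113]
ee_rot: [93.8, 90.0, 177.9]
force: [-3.1, 0.6, -0.0]
gripper_width: 0.0913
```

>>> send_rows --gripper '[1, 1, 1]' --travel '[[0, -1, 0], [0, -1, 0], [0, 0, 0]]' --delta_rot '[[0, 0, 0], [0, 0, 0], [0, 0, 0]]'

```text
time: 16.68
tool_pos: [0.6612, 0.1181, 0.0113]
ee_rot: [93.4, 89.8, 177.5]
force: [-12.2, 2.6, 8.4]
gripper_width: 0.0911
```

Force has risen to 12 N, so the bar is against the rail. I'll back away clear and check.

>>> send_rows --gripper '[1, 1, 1, 1, 1, 1, 1, 1, 1, 1, 1, 1, 1]' --travel '[[0, 5, 0], [0, 15, 0], [0, 25, 0], [0, 30, 0], [-30, 20, 0], [-40, 0, 0], [-40, 0, 0], [-40, 0, 0], [0, 30, 0], [0, 40, 0], [0, 40, 0], [0, 25, 0], [0, 0, 0]]' --delta_rot '[[0, 0, 0], [0, 0, 0], [0, 0, 0], [0, 0, 0], [0, 0, 0], [0, 0, 0], [0, 0, 0], [0, 0, 0], [0, 0, 0], [0, 0, 0], [0, 0, 0], [0, 0, 0], [0, 0, 0]]'

```text
time: 17.77
tool_pos: [0.4291, 0.1415, 0.1615]
ee_rot: [103.6, 89.9, -172.2]
force: [0.7, -0.2, -0.8]
gripper_width: 0.0916
```

```bash
python3 -c "
from h import *
pic=see();go(-46,-5,12,0); cv2.imwrite('pics/f.png',pic[100:290,170:430,::-1].repeat(3,0).repeat(3,1))
for l in ('end_left','end_right','valve_a','tee'):
  for d in eyes.landmark_of('top',l)[:2]: print(l,round(d['p'],2),bay(ray('top',d['at'],.015 if 'end' in l else 0)[:2]*1000).round(1),ray('top',d['at'],0).round(3))"
```

```text
man p 0.61 size [239.  31.] L [-15.7 121.7] R [ -17.1 -117.6] phi 0.3
tool at bay [-275.8   -4.8] z 161.9 yaw 0.1 F [-0.4  0.4 -0.1] t 17.8667
shift [ 150.3 -229.5   -0.5] turn x 0.1
end_left 0.65 [-11.6 118.7] [0.713 0.24  0.   ]
end_right 0.87 [ -14.1 -106.5] [0.687 0.013 0.   ]
valve_a 0.59 [ -31.1 -217.7] [ 0.656 -0.095  0.   ]
valve_a 0.52 [-110.6  189.7] [0.619 0.318 0.   ]
```

View pics/f.png

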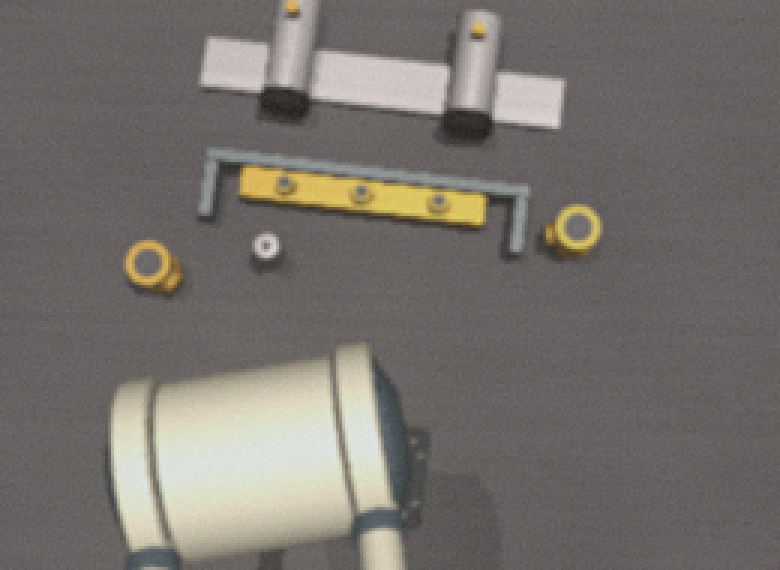

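The bar lies along the whole back rail, from crop (240,183) to (487,210). Its end centres are about 16 to 17 mm from the rail face and phi is 0.3°. Handing in.

```bash
python3 -c "
from h import *
robot.job_done()"
```

```text
the job is handed in; nothing more can be done
```

The manifold now lies flat and square along the back rail, with both ends against it, and the job was handed in at about 18 s of the 67 s allowed.

- **What I did:** I pushed the left end forward until the bar stood at about 30° to the bay. Then I slid it along its axis so the left end went in behind the post, and swung the right end in. Last, I pushed it onto the back rail with both open fingertips until the force rose to about 12 N.
- **Slant behind the post:** with the bar at 30°, the left end measured 28 mm past the post axis to the left and 60 mm behind it (limits 14 and 12 mm). I held it there before swinging.
- **Final position:** the end centres are about 15.7 mm (left) and 17.1 mm (right) from the rail face, against a limit of 24 mm. The bar is 0.3° off square and lies between the end rails, at y = +122 and -118 mm.
- **Bystanders:** both valves were re-measured within about 1 cm of where they started. The tee was not detected in the final check because the arm hid it. The tape, jar, spanner and cap were not measured again, but the arm never pushed near them.
- **Disagreement:** the network put the right end point about 11 mm off my depth fit along the bar. I trusted the fit, since its length came out at 239 mm against the true 240 mm.

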